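Cover the wax dipping pot and roll its heat wheel to the working band

TASK

Get the wax dipping pot ready for heating: first put its lid on the well so that it sits fully home, then roll the edge thumbwheel in the slot of its control deck until the green band stands squarely at the white index ticks, and let go. Press the wheel only lightly, as with one fingertip: its little potentiometer breaks at 15 N. Leave the other things on the bench where they are.

Things in the scene. Friction and masses are not known exactly. Their poses are not given: they have to be found in the camera images.
- pot: wax dipping pot, a light grey box fixed to the bench, 180 mm long (its x) by 124 wide (its y); origin on the bench; x points from the control deck to the well, z up. Front part (x -95 to -20 mm): level dark control deck, top at z 58 mm. Rear part (x -20 to 85 mm): taller housing, top at z 80 mm, with the round aluminium well rising out of it to z 86 mm
- pot_well (a point): centre of the well's open mouth at its rim, at (35, 0, 86) mm in the pot's frame, axes as the pot's; the well is 64 mm wide inside, 72 mm outside, its cold wax lies 27 mm below the rim
- pot_slot (a point): middle of the wheel's slot on the deck's top face, at (-60, -15, 58) mm in the pot's frame, axes as the pot's; slot 37 mm long (pot x), 13 mm wide, a white index tick at each side of its middle. The wheel's top, right above this point, stands 4.5 to 7.5 mm proud of the deck: different each time and not measured. The taller housing's wall is 40 mm behind it (+x)
- wheel (a joint): edge thumbwheel in the slot, rad, limits -0.1 to 4.6; radius 20 mm, 10 mm wide, rigid, axle along pot y. Grows when the rim's top is rolled towards the well (pot +x), 20 mm per rad: several strokes. Resists with 1.8 N at the rim and stays put; a press of 3 to 6 N grips it. Rim black; white band (off) at the ticks at 0, green band centred there at 3.0 (0.56 wide), red from 3.6
- lid: the pot's round aluminium lid, about 0.12 kg, loose on the bench, standing on its plug; origin at the centre of the plug's underside. Plug 59 mm diameter, 7 mm high; disc 80 mm diameter, from z 7 to 12 mm; black cylindrical knob 22 mm diameter, from z 12 to 36 mm. When home, the disc lies on the well's rim and the origin is 7 mm below pot_well
- bowl: bystander: dark rubber mixing bowl, 96 mm diameter, 50 mm high; origin under its centre
- cast_a: bystander: sand-coloured plaster cast of a jaw, 54 x 62 x 31 mm; origin under its centre
- cast_b: bystander: white plaster cast with pink gums and cream teeth, 54 x 62 x 31 mm; origin under its centre
- dropper: bystander: small white bottle, 28 mm diameter, 75 mm high; origin under its centre
- cup: bystander: small yellow cup, 44 mm diameter, 35 mm high; origin under its centre
- wax_knife: bystander: wax spatula with dark wooden handle, 170 mm long, lying flat on the bench; origin under its middle
- wax_box: bystander: cardboard box, 90 x 55 x 30 mm; origin under its centre
Not all that is in view belongs to the job. Leave any purple or yellow look-alike of the lid alone.

How it is judged:
On the way, in this order (a step that is already met when the one before it is completed fails the run):
1. the lid sits home on the well (horizontal distance between lid and pot_well below 0.005 m and z of lid in the frame of pot_well below -0.0055 m and angle between lid's own z axis and vertical below 0.06 rad and contact force between the fingers and lid below 0.1 N), for 0.2 s.
2. the green band is rolled to the index ticks (value of joint wheel between 2.75 and 3.25 rad), for 0.2 s.
At the end, for the whole second after the job is handed in: the wheel's green band at the ticks (joint value within 0.25 rad of 3.0), the lid home on the well: within 5 mm of its axis, plug at least 5.5 mm inside, tilted less than 0.06 rad, at rest (all of step 2 and horizontal distance between lid and pot_well below 0.005 m and z of lid in the frame of pot_well below -0.0055 m and angle between lid's own z axis and vertical below 0.06 rad and linear speed of lid below 0.02 m/s); the robot touches nothing.
It fails at once if the wheel is pressed with more than 15 N (contact force between anything else and wheel above 15 N).
It fails at once if a bystander is pushed away by more than 30 mm or tipped (distance of any of bowl, cast_a, cast_b, dropper, cup, wax_knife, wax_box from where it was at the start of the episode above 0.03 m or angle between any of dropper, cup, bowl's own z axis and vertical above 0.6 rad).
It also fails if it takes over 72 s, if anything falls off the work surface, if the arm or the gripper's body presses on something with over 40 N, if the wrist force passes 120 N, or if a joint passes its speed limit or range.

ROBOT

A 6-joint arm with a two-finger parallel gripper is mounted at the origin on the work surface. World frame = base frame: x ahead of the robot, y to its left, z up, the work surface at z = 0. Lengths are in m, angles in rad, forces in N, time in s.
With the tool pointing down it reaches from about 0.25 to 0.8 m from the base axis. Payload 8.5 kg.
Tool frame: the origin (TCP) lies where the fingers leave the gripper's body, on its centre line; the fingertips stand 73 mm ahead of it and the grasp point (between the pads) lies 54 mm ahead of it (arm.tips_ahead is the distance from the TCP to the fingertips, in m); z points along the fingers, y is the line along which they close (so a half turn about z gives the same grasp; the last joint's range is limited). The gripper opens to 85 mm and grips with 20 to 120 N. Pads are 22 mm wide; open, the fingers measure 114 mm over their backs; the gripper's body (76 mm by 85 mm) begins 54 mm behind the grasp point. The pads swing forward as they close: fully open they stand 13 mm farther back than shut.
Start: joints at [-1.297, 0.238, -0.013, 1.319, 0, 1.571], TCP at [0.142, -0.505, 0.304] pointing down, gripper open.
Joint ranges: [-2.66, 2.66], [-1.03, 1.9], [-1.14, 1.46], [-1.82, 2.27], [-1.45, 1.34], [-3.14, 3.14]. Speed limits (rad/s): [2.22, 2.22, 2.79, 3.14, 3.14, 3.14].

INTERFACE

Orientations are given as [roll, pitch, yaw] about the fixed x, y, z axes, in that order (R = Rz(yaw) Ry(pitch) Rx(roll)).
In Python, from plant import arm gives the robot as it stands.
- The arm moves only by the tool apply_moves, never from a script. Its argument "rows" is a list that holds one entry, the list of rows, each a list of 7 numbers: the turn, a rotation vector about the world's x, y, z in units of 8 degrees (1.0 is 8 degrees), then the shift along the world's x, y, z in cm, then the opening, from 0 (shut) to 1 (fully open). In form: [[[ax, ay, az, tx, ty, tz, grip], ...]]. A call has 1 to 20 rows; each row shifts and turns the commanded pose from where the row before left it; what a row does not reach is not made up. A row lasts 1/10 s, in which the tool goes at most 50 mm and 8.59 degrees, less where a joint would pass 70% of its speed; a pose out of reach is approached as far as the arm can. A call with a gripper value outside its range is refused whole. The fingers move at their own pace and stop on an object; "newtons" is the grip in N (left out, the last holds). Time passes only in rows, so rows that do not move let the fingers close. It gives the time, the measured TCP pose, the force, the opening and the grip force at its end, in the units of the state.
- arm.read_state(): the state, without advancing time (a new reading comes with each control period).
- arm.capture(name): name is "scene" or "top" or "wrist"; returns a dict with "img" (384x512x3 uint8, red, green, blue), "mtx" (3x3 intrinsics, pixels), "R" (3x3) and "t" (3): a world point X has camera coordinates R X + t. Camera axes: x right, y down, z forward; pixel columns grow to the right and rows downward; lengths in m; the calibration is good to about 2 mm. A picture is of the moment at which its call begins. There is no depth.
- arm.finish_job(): hands the job in; it is judged then, once.
Trained networks look in a picture, given as the dict that the camera call returned (one of the last four; its "shot" number tells which), for a name from the list of things; names that differ only in an ending like _2 or _b are one class to them, and where a whole thing is asked for, a point or a joint stands for the part that bears it (a point fixed in the world has none). Each returns a list of dicts, best first, with "score" (0 to 1); they miss things now and then, are a little off and sometimes report something else, mostly with a low value. They report only what shows in the picture. A call takes as long as a camera call. They do not tell look-alikes from the thing itself.
- arm.search_frame(query, picture): "xyz" ([x, y, z] in m, in world coordinates, good to about 4 mm: the middle of the surface that is visible of it).
- arm.silhouettes(query, picture): "mask" (384x512 bool, what is visible of it).
- arm.spot_point(query, picture): "xyz" ([x, y, z] in m, in world coordinates, good to about 4 mm: a listed point, or the origin of a listed thing).
The state is a dict: "time": time; "qpos": joint angles; "qvel": joint speeds; "joint_torque": joint torques, N m; "ee_pos": TCP position; "orientation": TCP orientation; "contact_force": force on the tool from outside, world axes, zero at the start; "torque": the same for the moment, N m; "finger_gap": finger opening in m; "finger_force": force on a finger pad.
Only numpy, scipy, OpenCV 4.12 (cv2) and the standard library are available. Lean on these libraries where they do the work, as an engineer would, in place of code of your own. Each camera call takes 0.05 s, during which the arm holds its last target. There are 200 camera calls.

## Working session

There is one attempt and no reset: what is moved stays moved. The work goes in short steps, Python scripts to look and compute and a tool call to move; the robot and the scene stay as the last step left them, time stands still between calls to the robot, and variables do not carry over. Pictures are saved under pics/ and viewed, at most 10 in all, crops included, and the job is handed in when it is done.

Besides the shell and the picture viewer there is one more tool, called after "Call:" as a command line: name --argument value ..., lists and objects as JSON in quotes. apply_moves: Moves the arm, as the interface text tells. Its arguments: {"type":"object","properties":{"rows":{"type":"array","items":{"type":"array","items":{"type":"array","items":{"type":"number"}}}},"newtons":{"type":"number"}},"required":["rows"]}

```bash
mkdir -p pics; ls; python3 - <<'E'
from plant import arm
import cv2,numpy as np
ims=[]
for n in ["scene","top"]:
    c=arm.capture(n); ims.append(c["img"])
    for q in ["lid","pot","pot_well","pot_slot","bowl","cast_a","dropper","cup","wax_knife","wax_box"]:
        f=arm.spot_point if q in("pot_well","pot_slot","lid","pot") else arm.search_frame
        r=f(q,c)
        for d in r[:3]:
            X=np.array(d["xyz"]);p=c["mtx"]@(c["R"]@X+c["t"]);print(n,q,np.round(X,3),round(d["score"],2),np.round(p[:2]/p[2]))
cv2.imwrite("pics/a.png",cv2.cvtColor(cv2.resize(np.vstack(ims),None,fx=.78,fy=.78),cv2.COLOR_RGB2BGR))
print(arm.read_state())
E
```

```text
pics
scene lid [0.33 0.47 0.  ] 0.78 [372. 167.]
scene lid [0.355 0.324 0.001] 0.71 [337. 176.]
scene pot [ 0.547 -0.071 -0.004] 0.9 [240. 228.]
scene pot_well [ 0.584 -0.074  0.089] 0.89 [241. 214.]
scene pot_slot [ 0.485 -0.079  0.057] 0.63 [234. 201.]
scene bowl [ 0.456 -0.3    0.034] 0.84 [164. 211.]
scene bowl [0.628 0.469 0.003] 0.57 [409. 220.]
scene cast_a [ 0.706 -0.36   0.022] 0.61 [148. 275.]
scene cast_a [0.716 0.332 0.026] 0.54 [382. 240.]
scene dropper [ 0.414 -0.419  0.037] 0.49 [125. 206.]
scene dropper [ 0.597 -0.07   0.067] 0.49 [243. 222.]
scene dropper [ 0.457 -0.303  0.034] 0.42 [163. 211.]
scene cup [0.44  0.465 0.024] 0.45 [384. 180.]
scene wax_knife [0.626 0.469 0.002] 0.9 [408. 219.]
scene wax_knife [ 0.629 -0.478  0.03 ] 0.51 [105. 259.]
scene wax_box [ 0.625 -0.475  0.031] 0.72 [106. 258.]
top lid [ 0.334  0.468 -0.004] 0.8 [111. 254.]
top lid [ 0.362  0.33  -0.003] 0.63 [154. 246.]
top lid [0.517 0.328 0.001] 0.6 [157. 198.]
top pot [ 0.548 -0.074 -0.002] 0.68 [280. 192.]
top pot_well [ 0.584 -0.08   0.086] 0.62 [284. 177.]
top pot_slot [ 0.486 -0.076  0.0
[... 549 characters left out ...]
 [351. 214.]
{'time': 1.1, 'qpos': array([-1.29701155e+00,  2.38210114e-01, -1.35201898e-02,  1.31922124e+00,
       -7.36462181e-06,  1.57080569e+00]), 'qvel': array([ 0.00024368,  0.00051907,  0.0005684 ,  0.00074683, -0.00120111,
       -0.00047484]), 'joint_torque': array([ 5.61196313e-03, -5.38597941e+01,  3.46692431e+01,  3.11864031e-03,
       -2.92004415e-05,  1.86524767e-05]), 'ee_pos': array([ 0.14193219, -0.50539611,  0.30386304]), 'orientation': array([-3.14143744e+00,  7.36607469e-06,  2.73775420e-01]), 'contact_force': array([ 0.47948563, -0.19329357, -0.11314043]), 'torque': array([-0.00615891,  0.00371745, -0.02539926]), 'finger_force': 0.0, 'finger_gap': 0.08568724703977681}
```

View pics/a.png

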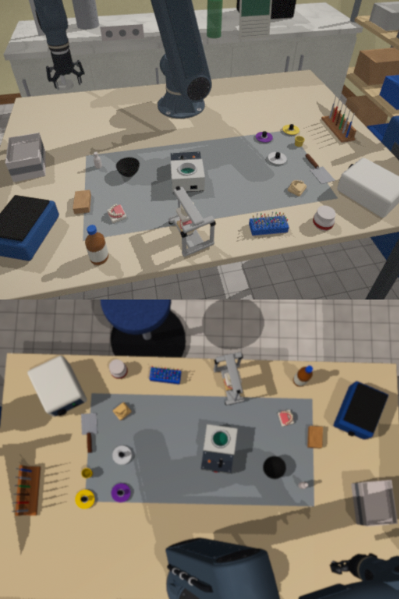

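```bash
python3 - <<'E'
from plant import arm
import cv2,numpy as np
c=arm.capture("top")["img"];s=arm.capture("scene")["img"]
a=cv2.resize(c[170:285,85:240],(700,519),interpolation=cv2.INTER_CUBIC)[:,:]
a=cv2.resize(c[150:270,90:190],(400,480),interpolation=cv2.INTER_CUBIC)
b=cv2.resize(c[145:225,245:315],(400,480),interpolation=cv2.INTER_CUBIC)
cv2.imwrite("pics/b.png",cv2.cvtColor(np.hstack([a,b]),cv2.COLOR_RGB2BGR))
E
```

```text
(no output)
```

View pics/b.png

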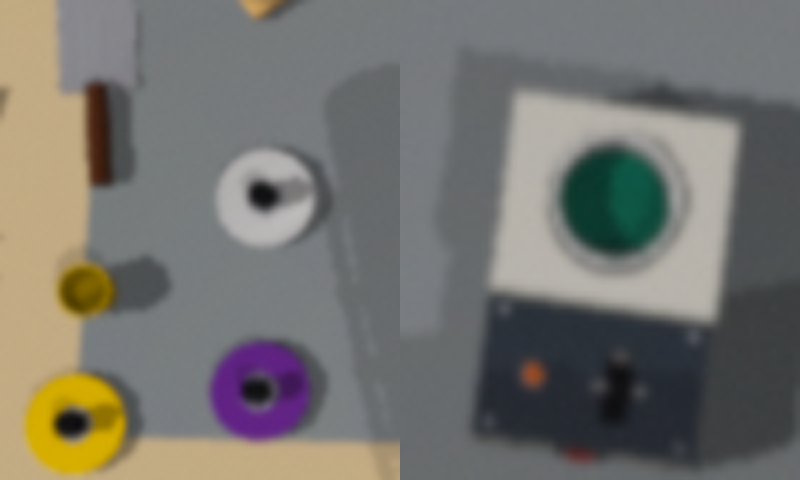

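Look-alikes in the top image: yellow lid at (111,254), purple lid at (154,246), plain aluminium lid at (157,198). The description fits the aluminium one, and the crop shows a silver disc with a black knob at crop pixel (265,197). The pot is turned by about -0.15 rad, with the deck towards the robot and the slot at crop pixel (617,388). I'll hover over the pot first.

Call:
apply_moves --rows '[[[0,0,-0.234,2.4,3.3,0,1],[0,0,-0.234,2.4,3.3,0,1],[0,0,-0.234,2.4,3.3,0,1],[0,0,-0.234,2.4,3.3,0,1],[0,0,-0.234,2.4,3.3,0,1],[0,0,-0.234,2.4,3.3,0,1],[0,0,-0.234,2.4,3.3,0,1],[0,0,-0.234,2.4,3.3,0,1],[0,0,-0.234,2.4,3.3,0,1],[0,0,-0.234,2.4,3.3,0,1],[0,0,-0.234,2.4,3.3,0,1],[0,0,-0.234,2.4,3.3,0,1],[0,0,-0.234,2.4,3.3,0,1],[0,0,0,0,0,0,1],[0,0,0,0,0,0,1]]]'

```text
time: 2.7
ee_pos: [0.4542, -0.0756, 0.3037]
orientation: [3.142, 0.001, -0.148]
contact_force: [-0.2, 0.6, -0.2]
finger_gap: 0.0853
finger_force: 0.0
```

```bash
cat >h.py <<'E'
from plant import arm
import cv2,numpy as np
def px(c,X):
    p=c["mtx"]@(c["R"]@np.asarray(X,float)+c["t"]);return p[:2]/p[2]
def ray(c,uv,z):
    d=c["R"].T@np.linalg.solve(c["mtx"],[uv[0],uv[1],1.]);o=-c["R"].T@c["t"]
    return o+d*(z-o[2])/d[2]
def save(im,n,f=1.):
    cv2.imwrite(n,cv2.cvtColor(cv2.resize(im,None,fx=f,fy=f,interpolation=cv2.INTER_CUBIC),cv2.COLOR_RGB2BGR))
E
python3 - <<'E'
from h import *
c=arm.capture("wrist");save(c["img"],"pics/c.png",1.5)
s=arm.read_state();print(s["ee_pos"],s["orientation"],s["time"],s["contact_force"],-c["R"].T@c["t"])
for q in["pot_well","pot_slot","pot"]:
    for d in arm.spot_point(q,c)[:2]:print(q,np.round(d["xyz"],4),d["score"],px(c,d["xyz"]))
E
```

```text
[ 0.45371671 -0.07632677  0.30376296] [ 3.14144542e+00  5.43832209e-04 -1.49720698e-01] 2.75 [-0.15426643 -0.17546245  1.04412734] [ 0.53682228 -0.08768209  0.37368279]
pot_well [ 0.5819 -0.078   0.0881] 0.58 [233.86870542  18.20378229]
pot_slot [ 0.4856 -0.0796  0.0572] 0.62 [254.41930548 133.64215023]
pot [ 0.5487 -0.0736 -0.0053] 0.63 [240.25996189  67.23384576]
pot [ 0.4875 -0.0812  0.0546] 0.46 [255.76472028 131.00966076]
```

View pics/c.png

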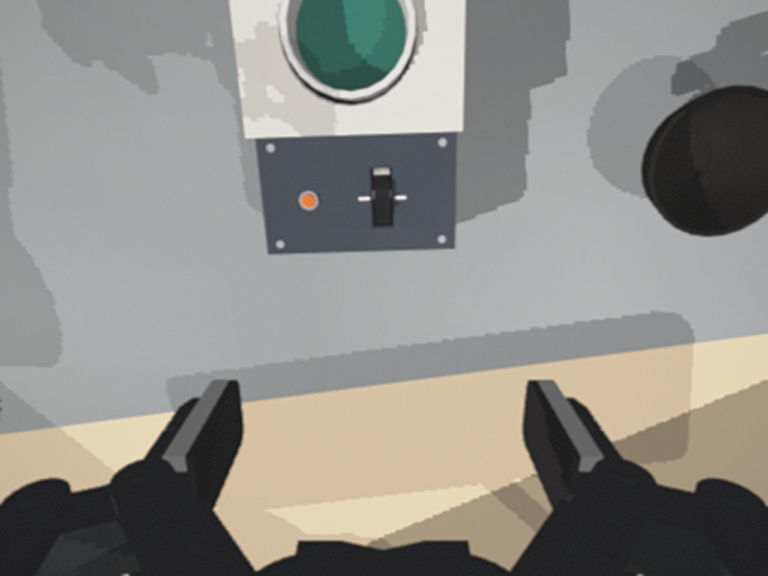

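Wrist view: the well is cut off at the top, at about (350,50). The slot is at (382,198) with its ticks at (364,199) and (402,198). I'll move ahead a bit to see the whole well, then measure it.

Call:
apply_moves --rows '[[[0,0,0,4,0,0,1],[0,0,0,4,0,0,1],[0,0,0,0,0,0,1],[0,0,0,0,0,0,1]]]'

```text
time: 3.3
ee_pos: [0.5334, -0.08, 0.3033]
orientation: [-3.14, 0.001, -0.148]
contact_force: [-0.2, -0.1, 0.4]
finger_gap: 0.0851
finger_force: 0.0
```

```bash
python3 - <<'E'
from h import *
c=arm.capture("wrist");save(c["img"][:300],"pics/d.png",1.5)
np.save("d.npy",c["img"]);np.savez("dc.npz",mtx=c["mtx"],R=c["R"],t=c["t"])
for q in["pot_well","pot_slot","pot"]:
    for d in arm.spot_point(q,c)[:1]:print(q,np.round(d["xyz"],4),d["score"],px(c,d["xyz"]))
s=arm.read_state();print(s["ee_pos"],s["orientation"],s["time"])
E
```

```text
pot_well [ 0.5819 -0.0781  0.0892] 0.59 [245.10294849 120.94225897]
pot_slot [ 0.4884 -0.0809  0.0581] 0.59 [263.07088394 207.41912073]
pot [ 0.549  -0.0769 -0.0049] 0.72 [251.04499831 139.18606637]
[ 0.53257229 -0.0794133   0.30427582] [-3.13946929e+00 -1.62308396e-04 -1.47828808e-01] 3.5
```

View pics/d.png

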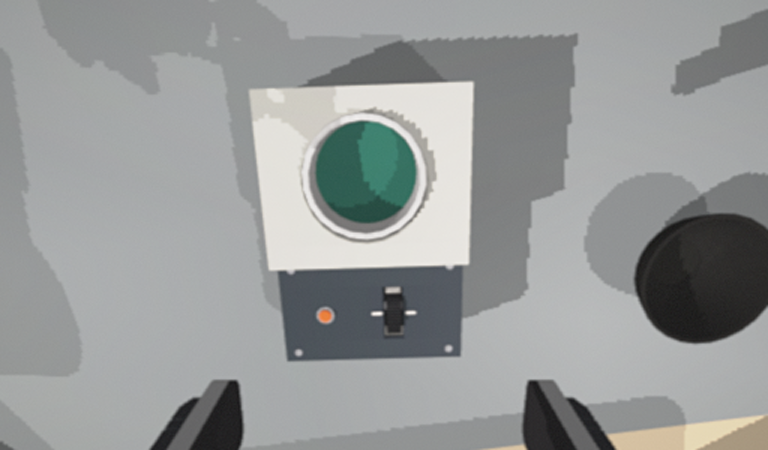

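The whole pot shows. The housing corners are at (249,90), (473,82), (468,265) and (269,271), the outer well rim is centred at about (364,176), and the ticks are at (377,314) and (411,312). I'll fit the pose.

```bash
python3 - <<'E'
from h import *
from scipy.optimize import least_squares
c=dict(np.load("dc.npz"));im=np.load("d.npy")
uv=np.array([[249,90],[473,82],[468,265],[269,271],[394,313]])/1.5
P=np.array([[85,62,80],[85,-62,80],[-20,-62,80],[-20,62,80],[-60,-15,58]])/1e3
def W(p,P):
    R=np.array([[np.cos(p[2]),-np.sin(p[2]),0],[np.sin(p[2]),np.cos(p[2]),0],[0,0,1]]);return P@R.T+[p[0],p[1],0]
f=lambda p:(np.array([px(c,X) for X in W(p,P)])-uv).ravel()
r=least_squares(f,[.548,-.076,-.15]);p=r.x
print(p,np.round(r.fun.reshape(-1,2),1))
w=W(p,np.array([[35,0,86],[-60,-15,58.]])/1e3);print("well/slot fit",w)
print("slot ray",ray(c,uv[4],.058))
# well rim: green wax ellipse + rim contour
hsv=cv2.cvtColor(im,cv2.COLOR_RGB2HSV)
# rim projections predicted versus seen, outer rim extremes
for a in range(0,360,45):
    X=w[0]+.036*np.array([np.cos(np.radians(a)),np.sin(np.radians(a)),0]);print(a,np.round(px(c,X)*1.5),end=" ")
E
```

```text
[ 0.54827665 -0.07210409 -0.11721394] [[-0.1  0.1]
 [ 0.   0.1]
 [ 0.3 -0.2]
 [ 0.  -0.1]
 [-0.3  0.1]]
well/slot fit [[ 0.58303649 -0.07619719  0.086     ]
 [ 0.48693416 -0.07998443  0.058     ]]
slot ray [ 0.48704594 -0.08028689  0.058     ]
0 [354. 114.] 45 [312. 140.] 90 [303. 189.] 135 [329. 229.] 180 [374. 240.] 225 [414. 216.] 270 [427. 170.] 315 [402. 126.]
```

Call:
apply_moves --rows '[[[0,0,0,-1.2,4.0,0,1],[0,0,0,-1.2,4.0,0,1],[0,0,0,-1.2,4.0,0,1],[0,0,0,-1.2,4.0,0,1],[0,0,0,-1.2,4.0,0,1],[0,0,0,-1.2,4.0,0,1],[0,0,0,-1.2,4.0,0,1],[0,0,0,-1.2,4.0,0,1],[0,0,0,0,4.0,0,1],[0,0,0,0,4.0,0,1],[0,0,0,0,0,0,1],[0,0,0,0,0,0,1]]]'

```text
time: 4.7
ee_pos: [0.4414, 0.099, 0.3027]
orientation: [-2.969, 0.003, 0.133]
contact_force: [0.2, -0.9, 0.6]
finger_gap: 0.0854
finger_force: 0.0
```

```bash
python3 - <<'E'
from h import *
c=arm.capture("wrist");save(c["img"],"pics/e.png",1.5)
np.save("e.npy",c["img"]);np.savez("ec.npz",mtx=c["mtx"],R=c["R"],t=c["t"])
for d in arm.spot_point("lid",c)[:3]:print(np.round(d["xyz"],4),d["score"],px(c,d["xyz"]))
s=arm.read_state();print(s["ee_pos"],s["orientation"],s["time"])
E
```

```text
[ 0.3631  0.3248 -0.0009] 0.85 [118.27091491 182.66623888]
[ 0.33    0.4696 -0.0021] 0.61 [ 22.82305134 186.31476961]
[0.44118575 0.09843348 0.30281693] [-2.96914770e+00  2.79332096e-03  1.31457480e-01] 4.8
```

View pics/e.png

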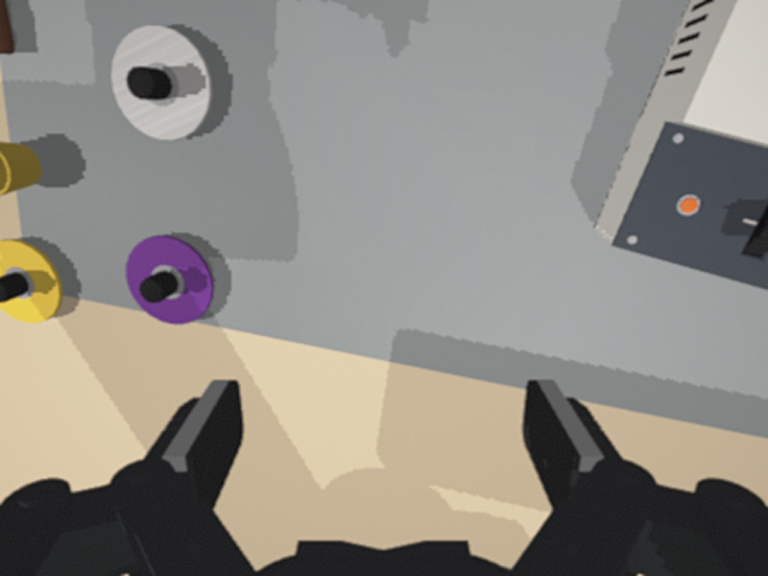

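```bash
python3 - <<'E'
from h import *
s=arm.read_state();print(s)
c=dict(np.load("ec.npz"))
print("disc centre",ray(c,np.array([161,82])/1.5,.012), ray(c,np.array([134,84])/1.5,.036))
E
```

```text
{'time': 4.8, 'qpos': array([ 0.13049763,  0.11385051, -0.18161907,  1.27828725,  0.1724422 ,
        3.14061835]), 'qvel': array([-8.23744825e-03, -5.95001547e-03, -4.30156448e-03,  8.10387842e-05,
        1.74091714e-03,  5.33210644e-04]), 'joint_torque': array([ 4.00653128e-01, -4.34049761e+01,  3.44126594e+01,  6.06306712e-03,
        6.95615876e-01, -1.03513871e-04]), 'ee_pos': array([0.44118575, 0.09843348, 0.30281693]), 'orientation': array([-2.96914770e+00,  2.79332096e-03,  1.31457480e-01]), 'contact_force': array([ 0.29727377, -0.25152836, -0.1450404 ]), 'torque': array([-0.15530464,  0.01626703,  0.04603016]), 'finger_force': 0.0, 'finger_gap': 0.08501523435788338}
disc centre [0.51820446 0.32785461 0.012     ] [0.51492538 0.333025   0.036     ]
```

The pot fit is consistent to 0.3 px: well (0.583,-0.076), slot (0.487,-0.080), yaw -0.117. In the wrist picture the aluminium lid is at (161,82), or (0.518,0.328). Joint 6 hit its range and the tool tilted, so I'll turn it the other way (yaw up to about 1.57) and straighten it.

Call:
apply_moves --rows '[[[0,0,0.8,0,0,0,1],[-0.6,-0.15,0,0,0,0,1],[-0.6,-0.15,0,0,0,0,1],[0,0,0.95,0.76,1.7,0,1],[0,0,0.95,0.76,1.7,0,1],[0,0,0.95,0.76,1.7,0,1],[0,0,0.95,0.76,1.7,0,1],[0,0,0.95,0.76,1.7,0,1],[0,0,0.95,0.76,1.7,0,1],[0,0,0.95,0.76,1.7,0,1],[0,0,0.95,0.76,1.7,0,1],[0,0,0.95,0.76,1.7,0,1],[0,0,0.95,0.76,1.7,0,1],[0,0,0,0,0,0,1],[0,0,0,0,0,0,1]]]'

```text
time: 6.3
ee_pos: [0.5169, 0.2681, 0.3026]
orientation: [-3.141, 0.003, 1.566]
contact_force: [-0.4, -0.4, 1.5]
finger_gap: 0.0855
finger_force: 0.0
```

```bash
python3 - <<'E'
from h import *
c=arm.capture("wrist");save(c["img"],"pics/f.png",1.5)
np.savez("ec.npz",mtx=c["mtx"],R=c["R"],t=c["t"])
for d in arm.spot_point("lid",c)[:3]:print(np.round(d["xyz"],4),d["score"],px(c,d["xyz"])*1.5)
s=arm.read_state();print(s["ee_pos"],s["orientation"],s["time"],s["qpos"])
for X in [(.518,.328,.012),(.518,.328,.036)]: print(px(c,X)*1.5)
E
```

```text
[0.3617 0.3258 0.0007] 0.98 [168.50667145 151.82587792]
[ 0.5135  0.3279 -0.0029] 0.62 [376.54069976 147.25837489]
[0.51670374 0.26769174 0.3030169 ] [-3.14111813e+00  2.38687455e-03  1.56635529e+00] 6.4 [ 4.78765411e-01  3.38223060e-01  1.25895134e-01  1.35999759e+00
 -1.89312662e-03  2.05400479e+00]
[382.68778609 148.45971285]
[382.7305521  150.93242016]
```

View pics/f.png

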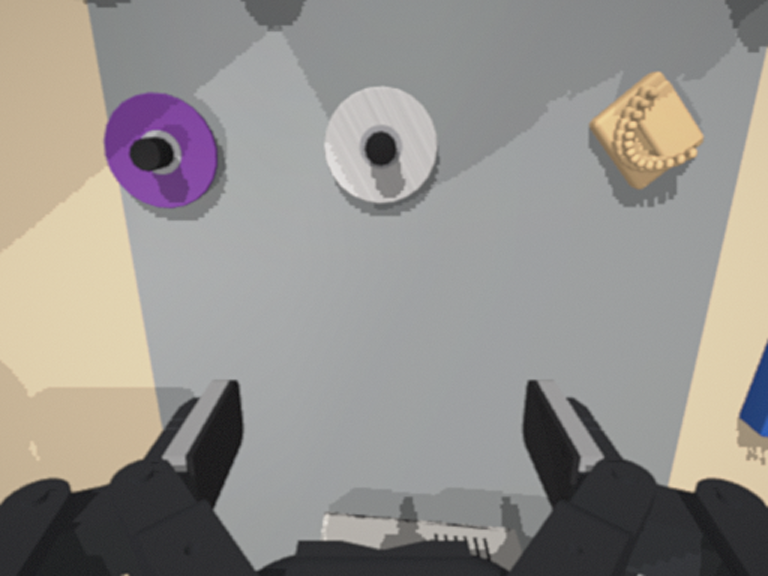

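The aluminium lid's disc is at (381,145) and its knob at (380,148), which gives (0.5165,0.330). Nothing stands near it. I'll go down and grip the knob.

Call:
apply_moves --rows '[[[0,0,0,0,1.24,-3,1],[0,0,0,0,1.24,-3,1],[0,0,0,0,1.24,-3,1],[0,0,0,0,1.24,-3,1],[0,0,0,0,1.24,-3,1],[0,0,0,0,0,-2.5,1],[0,0,0,0,0,-2.5,1],[0,0,0,0,0,-1,1],[0,0,0,0,0,-0.5,1],[0,0,0,0,0,0,1],[0,0,0,0,0,0,0],[0,0,0,0,0,0,0],[0,0,0,0,0,0,0],[0,0,0,0,0,0,0],[0,0,0,0,0,0,0],[0,0,0,0,0,0,0],[0,0,0,0,0,0,0],[0,0,0,0,0,0,0]]]' --newtons 40

```text
time: 8.2
ee_pos: [0.517, 0.3306, 0.0887]
orientation: [3.141, 0.002, 1.569]
contact_force: [-2.1, -0.7, 5.7]
finger_gap: 0.0204
finger_force: 39.0
```

Call:
apply_moves --rows '[[[0,0,0,0,0,1,0],[0,0,0,0,0,3,0],[0,0,0,0,0,4,0],[0,0,0,0,0,4,0],[0,0,0,0,0,3.5,0],[0,0,0,0.55,-3.4,0,0],[0,0,0,0.55,-3.4,0,0],[0,0,0,0.55,-3.4,0,0],[0,0,0,0.55,-3.4,0,0],[0,0,0,0.55,-3.4,0,0],[0,0,0,0.55,-3.4,0,0],[0,0,0,0.55,-3.4,0,0],[0,0,0,0.55,-3.4,0,0],[0,0,0,0.55,-3.4,0,0],[0,0,0,0.55,-3.4,0,0],[0,0,0,0.55,-3.4,0,0],[0,0,0,0.55,-3.4,0,0],[0,0,0,0,0,0,0],[0,0,0,0,0,0,0],[0,0,0,0,0,0,0]]]'

```text
time: 10.2
ee_pos: [0.5827, -0.0768, 0.2432]
orientation: [-3.141, 0.002, 1.57]
contact_force: [-0.1, 0.3, -1.1]
finger_gap: 0.0204
finger_force: 39.3
```

```bash
python3 - <<'E'
from h import *
s=arm.read_state();print(s["ee_pos"],s["orientation"],s["time"],s["contact_force"])
for n in["wrist","scene"]:
  c=arm.capture(n)
  for q in["lid","pot_well"]:
    for d in arm.spot_point(q,c)[:3]:print(n,q,np.round(d["xyz"],4),d["score"],px(c,d["xyz"])*1.5)
  if n=="wrist":
    a=cv2.resize(c["img"],(512,384))
    off=np.array([0,0]);print("knobtop/disc pred",px(c,s["ee_pos"]-[0,0,.0887-.012]),px(c,s["ee_pos"]-[0,0,.0887]), "rim", [np.round(px(c,np.array([.583+.036*np.cos(t),-.0762+.036*np.sin(t),.086]))) for t in np.arange(0,6.2,1.5708)])
  else:
    u=px(c,[.583,-.0762,.12]).astype(int);b=cv2.resize(c["img"][u[1]-60:u[1]+60,u[0]-45:u[0]+45],(288,384))
save(np.hstack([a,b]),"pics/g.png")
E
```

```text
[ 0.58271148 -0.07684481  0.24322575] [-3.14132558e+00  1.62777502e-03  1.56978453e+00] 10.2 [-0.10961436  0.27211192 -1.13540308]
wrist lid [ 0.5853 -0.0811  0.1522] 0.75 [388.2831803  366.99619317]
knobtop/disc pred [254.08755907 250.96566686] [254.11459253 239.73730678] rim [array([304., 195.]), array([254., 147.]), array([206., 195.]), array([255., 239.])]
scene lid [0.3286 0.4726 0.0032] 0.56 [559.14828947 249.64324893]
scene lid [ 0.5823 -0.0825  0.1515] 0.54 [356.83260536 296.66171832]
scene lid [3.565e-01 3.277e-01 3.000e-04] 0.53 [507.67574282 264.33546239]
scene pot_well [ 0.585  -0.0773  0.0903] 0.59 [360.16314076 320.83744623]
```

View pics/g.png

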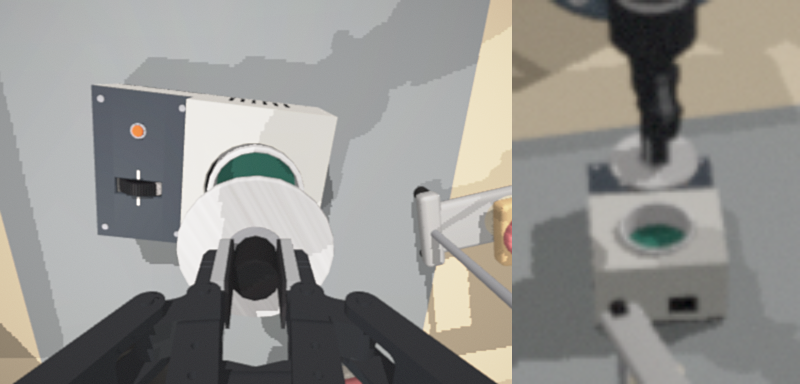

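The lid is held level. Its disc is centred at about (255,250) in the wrist image, the rim behind it is at (255,147), and the slot at (138,188) looks right. I'll check the lid's offset in the hand by comparing disc edges.

```bash
python3 - <<'E'
from h import *
from scipy.optimize import least_squares
c=arm.capture("wrist");im=c["img"].astype(int);s=arm.read_state();T=s["ee_pos"]
mn=im.min(2);mx=im.max(2)
# disc upper boundary against green/housing: sample rows profile at columns
for col in (225,240,255,270,285): print(col,[tuple(im[r,col]) for r in range(174,192,2)])
for dy in(0,-.002,-.004,-.006):
  print(dy,[np.round(px(c,T+[.04*np.sin(a),.04*np.cos(a)+dy,-.0767]),1) for a in (-.5,0,.5)],[np.round(px(c,T+[sx*.04,dy,-.0767]),1) for sx in(-1,1)])
E
```

```text
225 [(np.int64(41), np.int64(81), np.int64(71)), (np.int64(42), np.int64(81), np.int64(72)), (np.int64(40), np.int64(81), np.int64(70)), (np.int64(62), np.int64(90), np.int64(81)), (np.int64(206), np.int64(205), np.int64(202)), (np.int64(230), np.int64(228), np.int64(227)), (np.int64(221), np.int64(219), np.int64(218)), (np.int64(216), np.int64(214), np.int64(213)), (np.int64(217), np.int64(215), np.int64(213))]
240 [(np.int64(52), np.int64(102), np.int64(89)), (np.int64(88), np.int64(117), np.int64(107)), (np.int64(217), np.int64(216), np.int64(212)), (np.int64(233), np.int64(230), np.int64(229)), (np.int64(219), np.int64(217), np.int64(216)), (np.int64(216), np.int64(215), np.int64(213)), (np.int64(217), np.int64(215), np.int64(214)), (np.int64(218), np.int64(216), np.int64(215)), (np.int64(220), np.int64(217), np.int64(216))]
255 [(np.int64(52), np.int64(99), np.int64(86)), (np.int64(194), np.int64(192), np.int64(189)), (np.int64(229), np.int64(226), np.int64(226)), (np.int64(221), np.int64(220), np.int64(218)), (np.int64(215), np.int64(213), np.int64(211)), (np.int64(217), np.int
[... 798 characters left out ...]
197), np.int64(194)), (np.int64(227), np.int64(225), np.int64(224)), (np.int64(223), np.int64(220), np.int64(218)), (np.int64(220), np.int64(218), np.int64(216)), (np.int64(220), np.int64(218), np.int64(216))]
0 [array([213. , 185.1]), array([253.8, 175. ]), array([294.7, 185. ])] [array([174.7, 251.3]), array([333.4, 251. ])]
-0.002 [array([213.2, 189.1]), array([253.8, 179.1]), array([294.5, 189. ])] [array([175. , 254.8]), array([333.1, 254.5])]
-0.004 [array([213.4, 193.1]), array([253.8, 183.2]), array([294.4, 193. ])] [array([175.3, 258.3]), array([332.8, 257.9])]
-0.006 [array([213.5, 197.1]), array([253.9, 187.3]), array([294.2, 196.9])] [array([175.6, 261.7]), array([332.5, 261.4])]
```

The lid is centred on the tool. Lowering it to just above the rim, then slowly in.

Call:
apply_moves --rows '[[[0,0,0,0.03,0.06,-2,0],[0,0,0,0,0,-2,0],[0,0,0,0,0,-1.5,0],[0,0,0,0,0,-0.7,0],[0,0,0,0,0,-0.2,0],[0,0,0,0,0,-0.2,0],[0,0,0,0,0,-0.2,0],[0,0,0,0,0,-0.15,0],[0,0,0,0,0,-0.15,0],[0,0,0,0,0,-0.15,0],[0,0,0,0,0,-0.15,0],[0,0,0,0,0,0,0]]]'

```text
time: 11.75
ee_pos: [0.5831, -0.0768, 0.1689]
orientation: [-3.141, 0.002, 1.569]
contact_force: [0.3, 0.6, -1.7]
finger_gap: 0.0205
finger_force: 39.4
```

Call:
apply_moves --rows '[[[0,0,0,0,0,-0.06,0],[0,0,0,0,0,-0.06,0],[0,0,0,0,0,0,0],[0,0,0,0,0,0,0.25],[0,0,0,0,0,0,0.5],[0,0,0,0,0,0,1],[0,0,0,0,0,0,1],[0,0,0,0,0,0,1],[0,0,0,0,0,1,1],[0,0,0,0,0,2,1],[0,0,0,0,0,4,1],[0,0,0,0,-3,2,1],[0,0,0,0,-3,0,1],[0,0,0,0,0,0,1]]]'

```text
time: 13.15
ee_pos: [0.5836, -0.1396, 0.2595]
orientation: [3.139, 0.003, 1.567]
contact_force: [0.1, 0.3, 0.8]
finger_gap: 0.0855
finger_force: 0.0
```

```bash
python3 - <<'E'
from h import *
s=arm.read_state();print(s["ee_pos"],s["orientation"],s["time"],s["contact_force"])
c=arm.capture("wrist");save(c["img"],"pics/i.png",1.5)
print([np.round(px(c,np.array([.583+.04*np.cos(t),-.0762+.04*np.sin(t),.091]))*1.5) for t in np.arange(0,6.2,1.5708)],px(c,[.583,-.0762,.115])*1.5)
print(px(c,[.487,-.08,.058])*1.5)
E
```

```text
[ 0.58356903 -0.1395781   0.25950517] [3.13916534 0.00338966 1.56690525] 13.15 [0.0892649  0.34628094 0.82474159]
[array([463., 158.]), array([378.,  66.]), array([293., 159.]), array([379., 241.])] [378.14611053 163.20001659]
[199.25767426 161.16649031]
```

View pics/i.png

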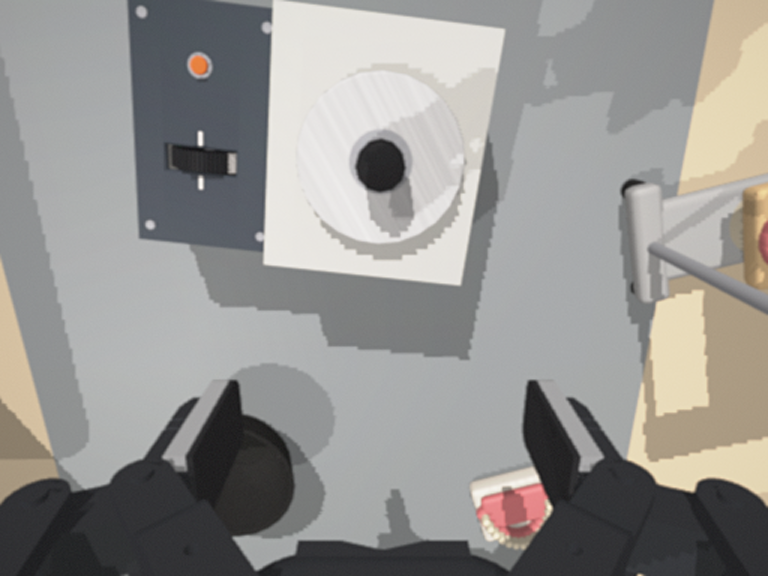

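The lid sits home: its edges are at (297–464, 70–243), within about 1 mm of the prediction. The ticks are at (200,138) and (200,183), and the white band is at (232,162), on the well side. I'll shut the fingers, turn to yaw 3.025 and hover over the near side of the wheel.

Call:
apply_moves --rows '[[[0,0,0.95,-0.95,0.55,0,0],[0,0,0.95,-0.95,0.55,0,0],[0,0,0.95,-0.95,0.55,0,0],[0,0,0.95,-0.95,0.55,0,0],[0,0,0.95,-0.95,0.55,0,0],[0,0,0.95,-0.95,0.55,0,0],[0,0,0.95,-0.95,0.55,0,0],[0,0,0.95,-0.95,0.55,0,0],[0,0,0.95,-0.95,0.55,-2,0],[0,0,0.95,-0.95,0.55,-2,0],[0,0,0.95,-0.95,0.55,-2,0],[0,0,0,0,0,-2,0],[0,0,0,0,0,-1.5,0],[0,0,0,0,0,0,0],[0,0,0,0,0,0,0]]]' --newtons 20

```text
time: 14.7
ee_pos: [0.4787, -0.0759, 0.1632]
orientation: [3.141, 0.001, 3.029]
contact_force: [-0.2, 0.3, -0.3]
finger_gap: 0.0002
finger_force: 0.0
```

```bash
python3 - <<'E'
from h import *
s=arm.read_state();print(s["ee_pos"],s["orientation"],s["time"],s["contact_force"],arm.tips_ahead)
c=arm.capture("wrist");save(c["img"],"pics/j.png",1.5)
print([px(c,X)*1.5 for X in ([.487,-.08,.058],s["ee_pos"]-[0,0,.073])])
E
```

```text
[ 0.47865279 -0.07585766  0.16320467] [3.14146396e+00 1.39214443e-03 3.02906797e+00] 14.7 [-0.21606145  0.30442845 -0.31630056] 0.0726
[array([373.96918706, 357.99787975]), array([381.88575653, 380.08544237])]
```

View pics/j.png

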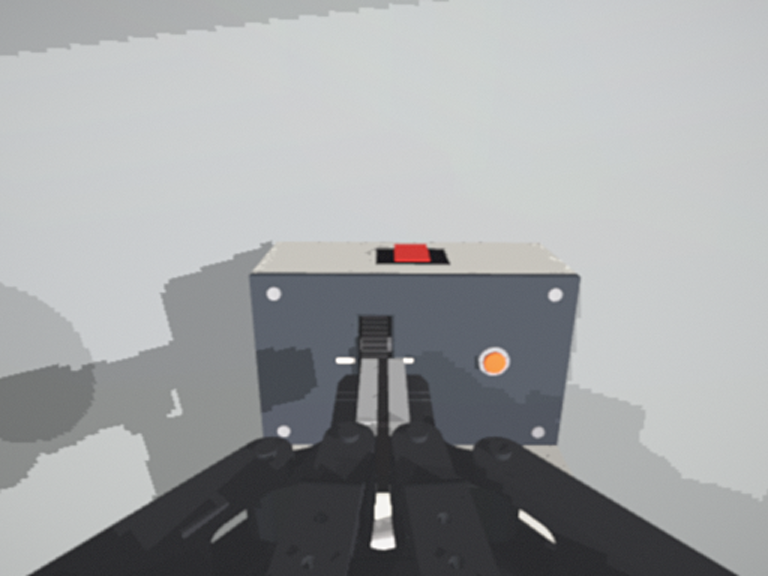

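Wrist view from the robot side: the wheel is at (375,330), the ticks at (345,360) and (407,360), and the shut fingers are centred at about (382,385). They need a shift of about 3.3 mm to -y before going down near the wheel.

Call:
apply_moves --rows '[[[0,0,0,0,-0.33,0,0],[0,0,0,0,0,-1,0],[0,0,0,0,0,-0.8,0],[0,0,0,0,0,-0.4,0],[0,0,0,0,0,0,0],[0,0,0,0,0,0,0],[0,0,0,0,0,-0.03,0],[0,0,0,0,0,-0.03,0],[0,0,0,0,0,-0.03,0],[0,0,0,0,0,0,0],[0,0,0,0,0,0,0]]]'

```text
time: 15.85
ee_pos: [0.4787, -0.0796, 0.14]
orientation: [-3.142, 0.002, 3.029]
contact_force: [0.5, 0.6, 0.3]
finger_gap: 0.0
finger_force: 0.0
```

```bash
cat > r.py <<'E'
from h import *
F=[]
for i in range(4):
    arm.capture("scene");s=arm.read_state();F.append(np.r_[s["contact_force"],s["ee_pos"]])
print(np.round(np.mean(F,0),4),np.round(np.std(F,0)[:3],2),s["time"])
E
python3 r.py
```

```text
[ 0.1853  0.1288  0.1417  0.4787 -0.0796  0.14  ] [0.18 0.26 0.35] 16.05
```

Call:
apply_moves --rows '[[[0,0,0,0,0,-0.03,0],[0,0,0,0,0,-0.03,0],[0,0,0,0,0,-0.03,0],[0,0,0,0,0,0,0]]]'

```text
time: 16.45
ee_pos: [0.4787, -0.0796, 0.139]
orientation: [-3.142, 0.002, 3.029]
contact_force: [-0.3, 0.5, 0.1]
finger_gap: -0.0
finger_force: 0.0
```

Call:
apply_moves --rows '[[[0,0,0,0,0,-0.03,0],[0,0,0,0,0,-0.03,0],[0,0,0,0,0,0,0]]]'

```text
time: 16.75
ee_pos: [0.4787, -0.0796, 0.1384]
orientation: [-3.142, 0.002, 3.029]
contact_force: [0.2, -0.2, -0.1]
finger_gap: -0.0001
finger_force: 0.0
```

Call:
apply_moves --rows '[[[0,0,0,0,0,-0.03,0],[0,0,0,0,0,-0.03,0],[0,0,0,0,0,0,0]]]'

```text
time: 17.05
ee_pos: [0.4787, -0.0796, 0.1378]
orientation: [-3.142, 0.002, 3.029]
contact_force: [0.9, 0.1, -0.3]
finger_gap: 0.0002
finger_force: 0.0
```

Call:
apply_moves --rows '[[[0,0,0,0,0,-0.03,0],[0,0,0,0,0,-0.02,0],[0,0,0,0,0,0,0]]]'

```text
time: 17.35
ee_pos: [0.4787, -0.0796, 0.1373]
orientation: [-3.142, 0.002, 3.029]
contact_force: [-0.4, -0.2, -0.2]
finger_gap: -0.0002
finger_force: 0.0
```

Call:
apply_moves --rows '[[[0,0,0,0,0,-0.03,0],[0,0,0,0,0,-0.02,0],[0,0,0,0,0,0,0]]]'

```text
time: 17.65
ee_pos: [0.4787, -0.0796, 0.1369]
orientation: [-3.142, 0.002, 3.029]
contact_force: [-0.6, -0.1, 0.0]
finger_gap: 0.0001
finger_force: 0.0
```

Call:
apply_moves --rows '[[[0,0,0,0,0,-0.03,0],[0,0,0,0,0,0,0]]]'

```text
time: 17.85
ee_pos: [0.4787, -0.0796, 0.1366]
orientation: [-3.142, 0.002, 3.029]
contact_force: [0.7, 0.1, 0.1]
finger_gap: 0.0001
finger_force: 0.0
```

Call:
apply_moves --rows '[[[0,0,0,0,0,-0.03,0],[0,0,0,0,0,0,0]]]'

```text
time: 18.05
ee_pos: [0.4787, -0.0797, 0.1363]
orientation: [-3.142, 0.002, 3.029]
contact_force: [-0.3, -0.9, 0.2]
finger_gap: 0.0004
finger_force: 0.2
```

Call:
apply_moves --rows '[[[0,0,0,0,0,-0.03,0],[0,0,0,0,0,0,0]]]'

```text
time: 18.25
ee_pos: [0.4788, -0.0796, 0.1362]
orientation: [-3.142, 0.002, 3.029]
contact_force: [0.1, -0.1, 2.8]
finger_gap: 0.0002
finger_force: 1.7
```

Call:
apply_moves --rows '[[[0,0,0,0,0,-0.02,0],[0,0,0,0,0,0,0]]]'

```text
time: 18.45
ee_pos: [0.4788, -0.0796, 0.1361]
orientation: [-3.141, 0.002, 3.029]
contact_force: [-2.6, -0.2, 5.6]
finger_gap: 0.0001
finger_force: 2.9
```

Call:
apply_moves --rows '[[[0,0,0,0.1,-0.012,0,0],[0,0,0,0.2,-0.024,0,0],[0,0,0,0.1,-0.012,0,0]]]'

```text
time: 18.75
ee_pos: [0.4828, -0.0801, 0.1361]
orientation: [-3.142, 0.002, 3.029]
contact_force: [-1.9, 0.7, 6.1]
finger_gap: 0.0001
finger_force: 3.4
```

```bash
python3 r.py; python3 - <<'E'
from h import *
c=arm.capture("wrist");save(c["img"][180:300,180:330],"pics/k.png",4)
E
```

```text
[-1.027   0.2033  6.4432  0.4829 -0.0801  0.1361] [0.39 0.62 0.57] 18.95
```

View pics/k.png

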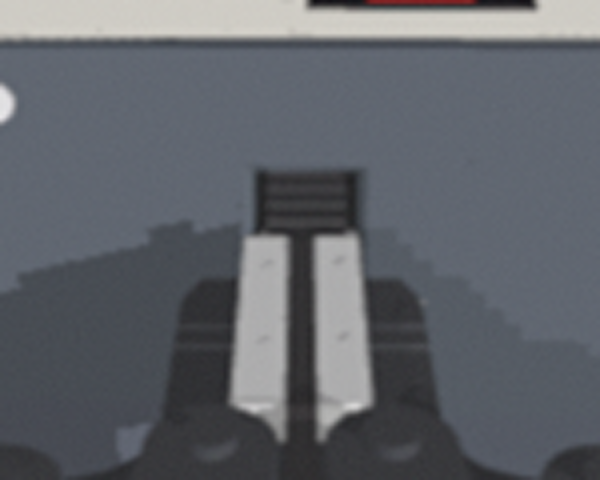

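The fingers are centred on the wheel and the drag is about 1.9 N, so it's rolling. I'll continue the stroke.

Call:
apply_moves --rows '[[[0,0,0,0.2,-0.024,0.005,0],[0,0,0,0.2,-0.024,0,0],[0,0,0,0.2,-0.024,0,0],[0,0,0,0.2,-0.024,0,0]]]'

```text
time: 19.4
ee_pos: [0.4907, -0.0811, 0.1362]
orientation: [-3.142, 0.002, 3.029]
contact_force: [-2.3, 0.1, 6.7]
finger_gap: -0.0003
finger_force: 3.4
```

Call:
apply_moves --rows '[[[0,0,0,0.2,-0.024,0,0],[0,0,0,0.2,-0.024,0,0]]]'

```text
time: 19.6
ee_pos: [0.4947, -0.0815, 0.1361]
orientation: [-3.142, 0.002, 3.029]
contact_force: [-1.3, -0.2, 5.7]
finger_gap: -0.0002
finger_force: 2.8
```

Stroke 1 done (about 0.8 rad). Lift, return, press again.

Call:
apply_moves --rows '[[[0,0,0,0,0,0.4,0],[0,0,0,-0.9,0.105,0,0],[0,0,0,-0.8,0.095,0,0],[0,0,0,0,0,-0.25,0],[0,0,0,0,0,-0.1,0],[0,0,0,0,0,-0.03,0],[0,0,0,0,0,-0.02,0],[0,0,0,0,0,0,0]]]'

```text
time: 20.4
ee_pos: [0.4778, -0.0796, 0.136]
orientation: [-3.142, 0.002, 3.029]
contact_force: [-2.8, 0.4, 4.9]
finger_gap: -0.0004
finger_force: 2.6
```

Call:
apply_moves --rows '[[[0,0,0,0.2,-0.024,0,0],[0,0,0,0.2,-0.024,0,0],[0,0,0,0.2,-0.024,0,0],[0,0,0,0.2,-0.024,0,0],[0,0,0,0.2,-0.024,0,0]]]'

```text
time: 20.9
ee_pos: [0.4881, -0.0808, 0.1362]
orientation: [3.142, 0.002, 3.029]
contact_force: [-1.1, 0.2, 6.4]
finger_gap: 0.0
finger_force: 3.1
```

Call:
apply_moves --rows '[[[0,0,0,0.2,-0.024,0,0],[0,0,0,0.2,-0.024,0,0],[0,0,0,0.2,-0.024,0,0],[0,0,0,0.1,-0.012,0,0]]]'

```text
time: 21.3
ee_pos: [0.4952, -0.0816, 0.1361]
orientation: [-3.142, 0.002, 3.029]
contact_force: [-1.6, 0.1, 5.2]
finger_gap: -0.0005
finger_force: 2.5
```

Call:
apply_moves --rows '[[[0,0,0,0,0,0.6,0],[0,0,0,0.8,-0.095,0.4,0],[0,0,0,0,0,0,0]]]'

```text
time: 21.6
ee_pos: [0.5045, -0.0828, 0.1467]
orientation: [-3.141, 0.004, 3.029]
contact_force: [0.4, -0.9, 0.3]
finger_gap: -0.0002
finger_force: 0.0
```

```bash
cat > w.py <<'E'
from h import *
c=arm.capture("wrist");im=cv2.GaussianBlur(c["img"],(3,3),0);s=arm.read_state();print(s["ee_pos"],s["time"])
ex=np.array([np.cos(.117),-np.sin(.117),0])
print("tips px",px(c,s["ee_pos"]-[0,0,.0726]))
for th in np.arange(-.8,.85,.1):
    X=np.array([.487,-.08,.0435])+ex*.02*np.sin(th)+[0,0,.02*np.cos(th)]
    u=px(c,X);q=np.round(u).astype(int);print(round(th,1),np.round(u,1),im[q[1],q[0]])
g=cv2.cvtColor(im,cv2.COLOR_RGB2HSV);u=px(c,[.487,-.08,.06]).astype(int)
y0,x0=max(u[1]-45,0),u[0]-25;w=g[y0:u[1]+45,x0:u[0]+25]
for n,m in(("green",(w[...,0]>40)&(w[...,0]<90)&(w[...,1]>90)&(w[...,2]>50)),("white",(w[...,1]<40)&(w[...,2]>170)),("red",((w[...,0]<8)|(w[...,0]>172))&(w[...,1]>120)&(w[...,2]>60))):
    y,x=np.nonzero(m);print(n,len(x),(x.min()+x0,x.max()+x0,y.min()+y0,y.max()+y0) if len(x) else "")
E
python3 w.py
```

```text
[ 0.50371276 -0.08270214  0.14620427] 21.65
tips px [254.65329746 251.63212577]
-0.8 [256.3 181.1] [249  75  70]
-0.7 [256.3 184.7] [72 60 62]
-0.6 [256.3 188.4] [64 63 67]
-0.5 [256.3 192.3] [70 68 71]
-0.4 [256.3 196.3] [116 251 136]
-0.3 [256.2 200.3] [116 246 137]
-0.2 [256.2 204.2] [108 245 128]
-0.1 [256.2 208.1] [100 244 118]
-0.0 [256.2 211.9] [ 96 242 114]
0.1 [256.2 215.4] [ 96 245 114]
0.2 [256.2 218.7] [61 59 62]
0.3 [256.2 221.8] [61 61 64]
0.4 [256.1 224.5] [61 60 62]
0.5 [256.1 227. ] [61 59 62]
0.6 [256.1 229. ] [60 59 62]
0.7 [256.1 230.7] [59 58 60]
0.8 [256.1 232. ] [57 55 57]
green 525 (np.int64(246), np.int64(268), np.int64(194), np.int64(217))
white 352 (np.int64(231), np.int64(280), np.int64(207), np.int64(253))
red 221 (np.int64(246), np.int64(267), np.int64(174), np.int64(184))
```

Green spans θ -0.46 to +0.15, with the red edge at -0.75, so the wheel is at about 2.85. One more 3 mm nudge will centre it.

Call:
apply_moves --rows '[[[0,0,0,-0.9,0.105,0,0],[0,0,0,-0.95,0.11,0,0],[0,0,0,0,0,-0.6,0],[0,0,0,0,0,-0.25,0],[0,0,0,0,0,-0.1,0],[0,0,0,0,0,-0.03,0],[0,0,0,0,0,-0.02,0],[0,0,0,0,0,0,0]]]'

```text
time: 22.45
ee_pos: [0.4845, -0.0804, 0.1362]
orientation: [-3.142, 0.002, 3.029]
contact_force: [-1.9, 0.2, 5.8]
finger_gap: 0.0002
finger_force: 2.9
```

Call:
apply_moves --rows '[[[0,0,0,0.1,-0.012,0,0],[0,0,0,0.1,-0.012,0,0],[0,0,0,0.1,-0.012,0,0],[0,0,0,0,0,0,0],[0,0,0,0,0,0.6,0],[0,0,0,0.8,-0.095,0.4,0],[0,0,0,0.8,-0.095,0,0],[0,0,0,0,0,0,0]]]'

```text
time: 23.25
ee_pos: [0.5049, -0.0829, 0.146]
orientation: [-3.141, 0.004, 3.029]
contact_force: [0.2, 1.3, -0.8]
finger_gap: 0.0002
finger_force: 0.0
```

```bash
python3 w.py
```

```text
[ 0.50398372 -0.08276369  0.14567025] 23.3
tips px [254.65308401 251.51615827]
-0.8 [256.3 180.7] [246  74  70]
-0.7 [256.3 184.3] [247  76  71]
-0.6 [256.3 188.1] [250  78  74]
-0.5 [256.3 192. ] [80 70 72]
-0.4 [256.3 196. ] [85 84 86]
-0.3 [256.3 200. ] [85 91 86]
-0.2 [256.3 204. ] [107 247 127]
-0.1 [256.3 207.9] [100 244 118]
-0.0 [256.3 211.6] [ 96 242 113]
0.1 [256.3 215.2] [ 95 241 112]
0.2 [256.2 218.5] [ 93 240 109]
0.3 [256.2 221.6] [ 82 213  95]
0.4 [256.2 224.4] [63 84 65]
0.5 [256.2 226.8] [61 59 61]
0.6 [256.2 228.9] [61 60 62]
0.7 [256.1 230.6] [58 59 60]
0.8 [256.1 231.9] [56 56 58]
green 510 (np.int64(246), np.int64(268), np.int64(201), np.int64(223))
white 345 (np.int64(231), np.int64(280), np.int64(206), np.int64(252))
red 402 (np.int64(246), np.int64(268), np.int64(173), np.int64(190))
```

Green is now centred at θ≈+0.04, so the wheel is at about 3.04. I'll retreat and check the lid.

Call:
apply_moves --rows '[[[0,0,0,0,0,2,0],[0,0,0,0,0,4,0],[0,0,0,0,0,4,0],[0,0,0,0,0,4,0],[0,0,0,0,0,0,0],[0,0,0,0,0,0,0],[0,0,0,0,0,0,0],[0,0,0,0,0,0,0],[0,0,0,0,0,0,0],[0,0,0,0,0,0,0]]]'

```text
time: 24.3
ee_pos: [0.503, -0.0826, 0.2851]
orientation: [-3.142, 0.001, 3.029]
contact_force: [0.9, -0.4, -0.8]
finger_gap: -0.0003
finger_force: 0.0
```

```bash
python3 - <<'E'
from h import *
for n in("scene","top"):
    c=arm.capture(n)
    for d in arm.spot_point("lid",c)[:3]:print(n,np.round(d["xyz"],4),round(d["score"],2))
s=arm.read_state();print(s["time"],s["contact_force"],np.abs(s["qvel"]).max())
print(arm.finish_job())
E
```

```text
scene [ 0.5828 -0.079   0.0754] 0.79
scene [0.357  0.3248 0.0006] 0.73
scene [0.3308 0.4678 0.0009] 0.71
top [ 0.3617  0.3301 -0.0029] 0.76
top [ 0.3335  0.4724 -0.0035] 0.76
top [ 0.5831 -0.0795  0.0784] 0.54
24.5 [0.22316162 0.0149963  0.53483293] 0.002112185278361227
the job is handed in; nothing more can be done
None
```

The job is handed in (no verdict came back): the lid measures home on the well, the green band is at the ticks (wheel about 3.04 rad, measured press at most 6.7 N), and the arm is clear after about 24.5 s of the 72 s.

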